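Clear the sprung hatch of the handset chest and hold it just under its balance point

TASK

Take the cardboard carton off the blue hatch of the grey chest and stand it upright in the middle of the green mat. Then lift the hatch by its bar handle until it is past its balance point, where the spring starts to lift it by itself, ease it back to just below that point, inside the green band of the gauge, and finish while still holding it there with its weight in your fingers, so that a colleague can take out the handsets. Do not let the hatch drop or fly up, do not drop the carton, and leave everything else on the desk where it is.

Things in the scene. Friction and masses are not known exactly. Their poses are not given: they have to be found in the camera images.
- carton_center (a point): Centre (half-way up) of the loose brown cardboard carton with a white paper band along its top, 100 mm (its x) by 56 mm (its y) by 70 mm high, about 0.2 to 0.45 kg. It starts lying upright on the closed hatch, behind the handle. z up; grasp it across its 56 mm.
- green_mat: Flat green mat, 180 x 180 mm, 4 mm thick, fixed to the desk; origin at the centre of its underside. It lies to the left or to the right of the chest, a cork mat on the other side.
- cork_mat: Flat cork mat, 180 x 180 mm, 4 mm thick, fixed to the desk, with the mug on it; origin at the centre of its underside.
- chest: Grey chest fixed to the desk, 240 (x) x 260 (y) x 120 mm high, open on top under the hatch; origin at the centre of its underside, x away from the robot, y along the hinge. Outside its +y end stands the gauge, an arc of radius 100 mm about the hinge: white 0 to 0.55 rad, green 0.55 to 0.75, red from 0.80; where the hatch's side edge crosses it is the reading.
- hinge (a point): Point on the hinge line of the hatch, at the middle of the chest's far rim, 124 mm above the desk; axes as the chest's: the hinge line is its y, the closed hatch reaches from here 245 mm along -x.
- handle (a point): Middle of the hatch's handle bar: round steel, 12 mm diameter, 120 mm long along the hinge direction, centre 40 mm above the hatch's top face, on a post at each end. Closed, it lies 215 mm from the hinge line on the robot's side and 44 mm above it (168 mm above the desk); it turns on a radius of 219.5 mm about the hinge. Axes are the hatch's (z square to its face).
- hatch (a joint): Opening angle (rad) of the blue steel hatch (1.4 kg, 245 x 264 x 8 mm): 0 closed, growing as the robot's side rises; stop at 1.3. A hinge spring carries most of its weight. Balance point at 0.80 (46 degrees): lower, it sinks shut by itself; higher, it swings open. Lifting at the handle takes about 2.5 N when shut, none at 0.80; at 0.90 it pulls up with 0.5 N. Green band: 0.55 to 0.75.
- mug: White mug, 80 mm wide, 90 mm high, standing on the cork mat; bystander. Origin under its centre, as for the other bystanders.
- tape: Yellow roll of tape lying flat, 90 mm wide, 25 mm high; bystander near the robot.
- stapler: Red and black stapler, 130 x 34 x 50 mm; bystander near the robot.
- radio_case: Black case, 60 x 130 x 45 mm; bystander behind on the right.
- label_box: Orange box, 70 x 110 x 80 mm; bystander behind on the left.
Not all that is in view belongs to the job. Leave any pink or turquoise look-alike of the part that bears carton_center alone.

How it is judged:
On the way, in this order (a step that is already met when the one before it is completed fails the run):
1. the carton stands upright in the middle of the green mat, let go, the hatch still shut (x of carton_center in the frame of green_mat between -0.05 and 0.05 m and y of carton_center in the frame of green_mat between -0.05 and 0.05 m and z of carton_center in the frame of green_mat between 0.034 and 0.046 m and angle between carton_center's own z axis and vertical below 0.1 rad and linear speed of carton below 0.03 m/s and contact force between the fingers and carton below 0.05 N and value of joint hatch below 0.1 rad), for 0.2 s.
2. the hatch, held by the fingers, is raised past its balance point (value of joint hatch above 0.82 rad and contact force between the fingers and hatch above 0.2 N), for 0.1 s.
At the end, for the whole second after the job is handed in: The fingers hold the hatch still with over 0.2 N at 0.55 to 0.75 rad, just under its balance point (0.80), after it was beyond 0.82; the carton, let go and at rest, stands upright (0.1 rad) on the green mat, centre within 50 mm of the mat's centre along each side (value of joint hatch between 0.55 and 0.75 rad and velocity of joint hatch between -0.1 and 0.1 rad/s and contact force between the fingers and hatch above 0.2 N and contact force between carton and hatch below 0.05 N and x of carton_center in the frame of green_mat between -0.05 and 0.05 m and y of carton_center in the frame of green_mat between -0.05 and 0.05 m and z of carton_center in the frame of green_mat between 0.034 and 0.046 m and angle between carton_center's own z axis and vertical below 0.1 rad and linear speed of carton below 0.03 m/s and contact force between the fingers and carton below 0.05 N); the arm keeps its last pose, push and grip.
It fails at once if the hatch flies up towards its stop (beyond 1.15 rad) (value of joint hatch above 1.15 rad).
It fails at once if the hatch drops or flies (faster than 2 rad/s) (velocity of joint hatch above 2 rad/s or velocity of joint hatch below -2 rad/s).
It fails at once if the carton is dropped or thrown (faster than 1.4 m/s) (linear speed of carton above 1.4 m/s).
It fails at once if a bystander is moved by more than 40 mm (distance of any of mug, tape, stapler, radio_case, label_box from where it was at the start of the episode above 0.04 m).
It also fails if it takes over 69 s, if anything falls off the work surface, if the arm or the gripper's body presses on something with over 40 N, if the wrist force passes 120 N, or if a joint passes its speed limit or range.

ROBOT

A 6-joint arm with a two-finger parallel gripper is mounted at the origin on the work surface. World frame = base frame: x ahead of the robot, y to its left, z up, the work surface at z = 0. Lengths are in m, angles in rad, forces in N, time in s.
With the tool pointing down it reaches from about 0.3 to 0.875 m from the base axis. Payload 6.4 kg.
Tool frame: the origin (TCP) lies on the centre line of the jaws, within the pads' length; the fingertips stand 14 mm ahead of it and the grasp point (between the pads) lies 5 mm behind it; z points along the fingers, y is the direction in which the jaws open and shut (so a half turn about z gives the same grasp; the last joint's range is limited). The gripper opens to 85 mm and grips with 20 to 120 N. Pads are 22 mm wide; open, the fingers measure 114 mm over their backs; the gripper's body (76 mm by 85 mm) begins 54 mm behind the grasp point. The pads swing forward as they close: fully open they stand 13 mm farther back than shut.
Start: joints at [1.101, 0.181, 1.607, -0, 1.354, -0.206], TCP at [0.15, 0.555, 0.245] pointing down, gripper open.
Joint ranges: [-2.99, 2.99], [-0.89, 2.07], [0.3, 2.58], [-1.14, 4.28], [0, 2.63], [-3.12, 3.12]. Speed limits (rad/s): [2.57, 2.57, 3.01, 3.14, 3.14, 3.14].

INTERFACE

Orientations are given as a unit quaternion [w, x, y, z].
In Python, from bench import * gives the robot as it stands.
- The arm moves only by the tool servo_tool, never from a script. Its argument "plan" is a list that holds one entry, the list of rows, each a list of 5 numbers: the shift along the world's x, y, z in m, then the turn about the world's z in rad, then the gripper command: -1 is shut, 1 is fully open, values between are in proportion. In form: [[[tx, ty, tz, roll, claw], ...]]. A call has 1 to 8 rows; each row shifts and turns the commanded pose from where the row before left it; what a row does not reach is not made up. A row lasts 1/10 s, in which the tool goes at most 50 mm and 8.59 degrees, less where a joint would pass 70% of its speed; a pose out of reach is approached as far as the arm can. A call with a gripper value outside its range is refused whole. The fingers move at their own pace and stop on an object; the grip force is fixed at half the most. Time passes only in rows, so rows that do not move let the fingers close. It gives the time, the measured TCP pose, the force and the opening at its end, in the units of the state.
- get_obs(): the state, without advancing time (a new reading comes with each control period).
- camera(name): name is "side" or "top"; returns a dict with "img" (384x512x3 uint8, blue, green, red), "camera_matrix" (3x3 intrinsics, pixels), "k1" (the pictures are not rectified: a ray, as slopes to the right and down, at radius r is drawn at 1 + k1 r^2 times it, then the intrinsics apply), "rvec" (rotation vector, rad) and "tvec" (3), from world to camera coordinates, as OpenCV has them. Camera axes: x right, y down, z forward; pixel columns grow to the right and rows downward; lengths in m; the calibration is good to about 2 mm. A picture is of the moment at which its call begins. There is no depth.
- hand_in(): hands the job in, once; it reports no verdict.
Trained networks look in a picture, given as the dict that the camera call returned (one of the last four; its "shot" number tells which), for a name from the list of things; names that differ only in an ending like _2 or _b are one class to them, and where a whole thing is asked for, a point or a joint stands for the part that bears it (a point fixed in the world has none). Each returns a list of dicts, best first, with "conf" (0 to 1); they miss things now and then, are a little off and sometimes report something else, mostly with a low value. They report only what shows in the picture. A call takes as long as a camera call. They do not tell look-alikes from the thing itself.
- trace(picture, thing): "mask" (384x512 bool, what is visible of it) and "rect" ([left, top, right, bottom] as shares, 0 to 1, of the picture: columns of its width, rows of its height, round what is visible of it).
- pinpoint(picture, thing): "centre" ([row, column] as shares, 0 to 1, of the picture: columns of its width, rows of its height: a listed point, or the origin of a listed thing).
The state is a dict: "time_s": time; "q": joint angles; "dq": joint speeds; "joint_efforts": joint torques, N m; "eef_pos": TCP position; "eef_rot": TCP orientation; "wrist_force": force on the tool from outside, world axes, zero at the start; "torque": the same for the moment, N m; "opening": opening from 0.0 (shut) to 1.0 (fully open).
Only numpy, scipy, OpenCV 4.12 (cv2) and the standard library are available. Lean on these libraries where they do the work, as an engineer would, in place of code of your own. Each camera call takes 0.05 s, during which the arm holds its last target.

## Working session

There is one attempt and no reset: what is moved stays moved. The work goes in short steps, Python scripts to look and compute and a tool call to move; the robot and the scene stay as the last step left them, time stands still between calls to the robot, and variables do not carry over. Pictures are saved under pics/ and viewed, and the job is handed in when it is done.

Besides the shell and the picture viewer there is one more tool, called after "Call:" in YAML: its name, and indented under it one key for each argument. servo_tool: Moves the arm, as the interface text tells. Its arguments: {"type":"object","properties":{"plan":{"type":"array"}},"required":["plan"]}

```bash
ls; mkdir -p pics; cat > h.py <<'E'
from bench import *
import numpy as np, cv2
def shot(n,fn=None):
    p=camera(n)
    if fn: cv2.imwrite('pics/'+fn,p['img'])
    return p
def ray(p,u,v):
    K=p['camera_matrix'];k=p['k1']
    xd=(u-K[0][2])/K[0][0];yd=(v-K[1][2])/K[1][1]
    x,y=xd,yd
    for _ in range(20):
        f=1+k*(x*x+y*y);x,y=xd/f,yd/f
    R,_=cv2.Rodrigues(np.array(p['rvec'],float));t=np.array(p['tvec'],float).reshape(3)
    return -R.T@t,R.T@np.array([x,y,1.])
def onz(p,u,v,z):
    o,d=ray(p,u,v);return o+d*(z-o[2])/d[2]
def proj(p,X):
    R,_=cv2.Rodrigues(np.array(p['rvec'],float));t=np.array(p['tvec'],float).reshape(3)
    c=R@np.array(X,float)+t;x,y=c[0]/c[2],c[1]/c[2];f=1+p['k1']*(x*x+y*y);K=p['camera_matrix']
    return np.array([K[0][0]*x*f+K[0][2],K[1][1]*y*f+K[1][2]])
def tri(p1,a,p2,b):
    o1,d1=ray(p1,*a);o2,d2=ray(p2,*b)
    s=np.linalg.lstsq(np.stack([d1,-d2],1),o2-o1,rcond=None)[0]
    A=o1+s[0]*d1;B=o2+s[1]*d2
    return (A+B)/2,np.linalg.norm(A-B)
E
python3 - <<'E'
from h import *
t=shot('top','t0.png');s=shot('side','s0.png')
print(get_obs())
for n in ['carton_center','green_mat','cork_mat','chest','hinge','handle','mug','tape','stapler','radio_case','label_box']:
    P={}
    for nm,p in(('top',t),('side',s)):
        r=pinpoint(p,n)
        print(n,nm,[(round(q['centre'][1]*512,1),round(q['centre'][0]*384,1),round(q['conf'],2)) for q in r[:3]])
        if r:P[nm]=(r[0]['centre'][1]*512,r[0]['centre'][0]*384)
    if len(P)==2:print('   ',tri(t,P['top'],s,P['side']))
E
```

```text
pics
{'time_s': 0.1, 'q': array([ 1.10068338e+00,  1.81511388e-01,  1.60791865e+00, -2.29371438e-06,
        1.35380924e+00, -2.06278275e-01]), 'dq': array([-0.00026932, -0.00129603, -0.00202202,  0.00130295,  0.00032022,
       -0.0012597 ]), 'joint_efforts': array([ 2.54136194e-04, -4.45887601e+01, -3.52231872e+01, -4.82891264e-04,
        4.33188630e-03,  4.79155813e-05]), 'eef_pos': array([0.14969799, 0.55466856, 0.24444399]), 'eef_rot': array([-2.72106446e-04,  1.31534769e-01,  9.91311216e-01, -7.77046428e-04]), 'wrist_force': array([-1.19581402,  0.07134296, -0.5149494 ]), 'torque': array([ 0.0184024 ,  0.00353855, -0.04285758]), 'opening': 1.0028968783243732}
carton_center top [(149.2, 269.6, 0.84), (245.0, 224.8, 0.79), (305.1, 230.1, 0.71)]
carton_center side [(124.6, 193.9, 0.75), (277.5, 153.3, 0.73), (221.3, 219.1, 0.58)]
    (array([0.22858878, 0.35807239, 0.03290557]), np.float64(0.0037874743961508707))
green_mat top [(142.3, 174.5, 0.63), (251.3, 151.2, 0.25)]
green_mat side [(195.2, 157.0, 0.57)]
    (array([ 0.54352755,  0.3877347 , -0.00177914]), np.float64(0.008225
[... 766 characters left out ...]
5.4, 298.2, 0.87), (377.1, 231.6, 0.29)]
    (array([ 0.49453441, -0.39061391, -0.01407616]), np.float64(1.238686115236166e-05))
tape top [(305.2, 231.9, 0.59)]
tape side [(256.5, 279.7, 0.63)]
    (array([ 0.33840667, -0.16032559, -0.01078406]), np.float64(0.00014198093936125712))
stapler top [(199.8, 236.3, 0.69), (341.7, 115.5, 0.28)]
stapler side [(182.1, 208.5, 0.97)]
    (array([0.33582399, 0.18938397, 0.01480989]), np.float64(0.003689387443874642))
radio_case top [(339.8, 117.2, 0.74)]
radio_case side [(375.8, 229.9, 0.88), (282.1, 201.6, 0.38)]
    (array([ 0.72375732, -0.29280104,  0.00592376]), np.float64(0.007561881607177505))
label_box top []
label_box side [(241.5, 142.9, 0.63)]
```

View pics/t0.png

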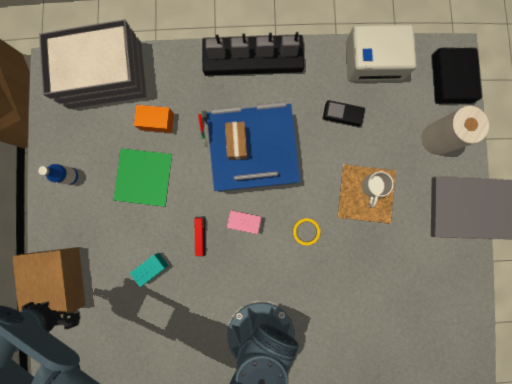

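View pics/s0.png

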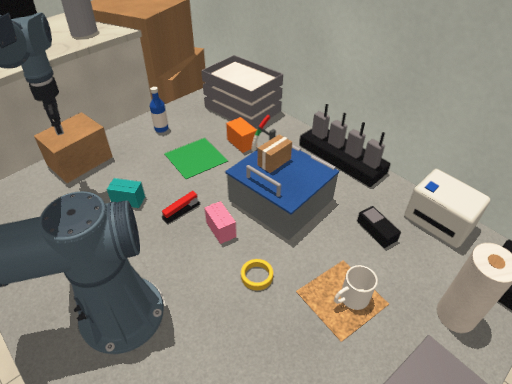

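Candidates for the carton in the top view are brown (236,140), pink (245,222) and turquoise (149,270). The brown one with the white band, on the hatch behind the handle, fits the description. I'll confirm it in a crop and measure it.

```bash
python3 - <<'E'
from h import *
t=shot('top');s=shot('side')
a=cv2.resize(t['img'][90:220,190:320],(390,390),interpolation=cv2.INTER_CUBIC)
b=cv2.resize(s['img'][110:240,210:340],(390,390),interpolation=cv2.INTER_CUBIC)
cv2.imwrite('pics/crop.png',np.hstack([a,b]))
# masks
hsv=cv2.cvtColor(t['img'],cv2.COLOR_BGR2HSV)
for n in ['carton_center','handle','green_mat','hatch','chest','cork_mat']:
  for nm,p in(('top',t),('side',s)):
    for q in trace(p,n)[:4]:
        m=q['mask'].astype(np.uint8)
        ys,xs=np.nonzero(m)
        if len(xs)<5: continue
        c,(w,h),ang=cv2.minAreaRect(np.stack([xs,ys],1).astype(np.float32))
        box=cv2.boxPoints((c,(w,h),ang))
        print(n,nm,round(q['conf'],2),'mean',xs.mean().round(1),ys.mean().round(1),'box',box.round(1).tolist())
        if nm=='top':
            z={'carton_center':.198,'handle':.168,'green_mat':.004,'hatch':.128,'chest':.128,'cork_mat':.004}[n]
            print('   world',[onz(p,*k,z)[:2].round(3).tolist() for k in box],onz(p,*c,z)[:2].round(3))
E
```

```text
carton_center top 0.88 mean 242.8 221.2 box [[225.60000610351562, 226.8000030517578], [229.60000610351562, 209.0], [260.20001220703125, 215.8000030517578], [256.20001220703125, 233.60000610351562]]
   world [[0.369, 0.089], [0.42, 0.077], [0.398, -0.01], [0.347, 0.002]] [0.383 0.039]
carton_center top 0.62 mean 235.4 140.4 box [[223.3000030517578, 122.0], [243.89999389648438, 120.80000305175781], [246.1999969482422, 158.10000610351562], [225.60000610351562, 159.3000030517578]]
   world [[0.673, 0.089], [0.675, 0.029], [0.565, 0.025], [0.563, 0.085]] [0.619 0.057]
carton_center top 0.62 mean 148.2 269.4 box [[128.0, 273.5], [156.39999389648438, 250.0], [168.8000030517578, 265.0], [140.3000030517578, 288.5]]
   world [[0.241, 0.375], [0.307, 0.29], [0.264, 0.255], [0.198, 0.34]] [0.252 0.315]
carton_center side 0.94 mean 220.4 221.7 box [[200.10000610351562, 211.60000610351562], [219.1999969482422, 198.8000030517578], [240.8000030517578, 231.1999969482422], [221.60000610351562, 243.89999389648438]]
carton_center side 0.58 mean 273.8 153.1 box [[249.8000030517578, 151.3000030517578], [2
[... 2370 characters left out ...]
749, -0.114], [0.495, -0.133], [0.472, 0.15]] [0.61  0.019]
chest side 0.65 mean 281.6 188.0 box [[211.39999389648438, 186.1999969482422], [265.79998779296875, 114.4000015258789], [348.0, 176.60000610351562], [293.6000061035156, 248.39999389648438]]
cork_mat top 0.79 mean 362.6 196.1 box [[337.29998779296875, 217.39999389648438], [342.8999938964844, 163.60000610351562], [395.79998779296875, 169.0], [390.29998779296875, 222.8000030517578]]
   world [[0.384, -0.267], [0.563, -0.293], [0.54, -0.472], [0.36, -0.445]] [ 0.462 -0.369]
cork_mat side 0.69 mean 337.4 302.5 box [[295.8999938964844, 291.6000061035156], [341.5, 251.5], [387.5, 303.79998779296875], [341.8999938964844, 343.8999938964844]]
```

View pics/crop.png

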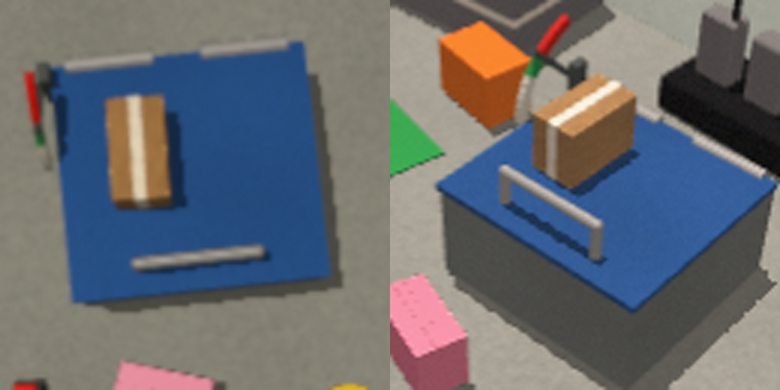

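The crop confirms it: the brown carton with the white band sits behind the handle. Next I'll refine the poses.

```bash
python3 - <<'E'
from h import *
t=shot('top');s=shot('side')
P=lambda x,y:(190+x/3-.33,90+y/3-.33)
S=lambda x,y:(210+x/3-.33,110+y/3-.33)
print('carton top corners',[onz(t,*P(*c),.198)[:2].round(4).tolist() for c in [(106,97),(163,94),(171,206),(117,208)]])
print('band ends',[onz(t,*P(*c),.198)[:2].round(4).tolist() for c in [(134,96),(145,206)]])
print('bar',[onz(t,*P(*c),.168)[:2].round(4).tolist() for c in [(134,264),(263,251)]])
print('bar side',[onz(s,*S(*(c[0]-390,c[1])),.168)[:2].round(4).tolist() for c in [(501,171),(602,228)]])
# tri of corners both
for a,b in [((106,97),(600,77)),((163,94),(635,97)),((171,206),(571,150)),((117,208),(534,122))]:
    print(tri(t,P(*a),s,S(b[0]-390,b[1])))
for a,b in [((134,264),(501,171)),((263,251),(602,228))]: print('bar',tri(t,P(*a),s,S(b[0]-390,b[1])))
print('hatch corners',[onz(t,*P(*c),.128)[:2].round(4).tolist() for c in [(75,302),(329,275),(303,42),(52,68)]])
m=max(trace(t,'green_mat'),key=lambda q:q['conf']);
for p in(t,s):
  m=trace(p,'green_mat')[0]['mask'].astype(np.uint8);c=cv2.minAreaRect(np.argwhere(m)[:,::-1].astype(np.float32))
  M=cv2.moments(m,True);print('mat',onz(p,M['m10']/M['m00'],M['m01']/M['m00'],.004))
E
```

```text
carton top corners [[0.6726, 0.0841], [0.6738, 0.0287], [0.5642, 0.0238], [0.5638, 0.0758]]
band ends [[0.6727, 0.0569], [0.5649, 0.0488]]
bar [[0.5118, 0.0625], [0.521, -0.0646]]
bar side [[0.5099, 0.064], [0.5231, -0.0635]]
(array([0.67360989, 0.08473911, 0.19247581]), np.float64(0.0007208293762394051))
(array([0.67243519, 0.0303866 , 0.19621592]), np.float64(0.0048171591644452375))
(array([0.56627391, 0.02338444, 0.18770364]), np.float64(0.0019837797940449823))
(array([0.56500997, 0.07545391, 0.19417134]), np.float64(0.0019150981253238213))
bar (array([0.51090248, 0.06329311, 0.16792632]), np.float64(0.0024863524148101023))
bar (array([ 0.52108107, -0.06479712,  0.17012813]), np.float64(0.0007373293785570589))
hatch corners [[0.4784, 0.1257], [0.4985, -0.1326], [0.7398, -0.1147], [0.7207, 0.1446]]
mat [ 0.34647037 -0.1608444   0.004     ]
mat [0.53471168 0.3806449  0.004     ]
```

Call:
servo_tool:
  plan:
    - [[0.029,-0.031,0.004,0.021,1],[0.029,-0.031,0.004,0.021,1],[0.029,-0.031,0.004,0.021,1],[0.029,-0.031,0.004,0.021,1],[0.029,-0.031,0.004,0.021,1],[0.029,-0.031,0.004,0.021,1],[0.029,-0.031,0.004,0.021,1],[0.029,-0.031,0.004,0.021,1]]

```text
time_s: 2.95
eef_pos: [0.3829, 0.3057, 0.2777]
eef_rot: [0.0, 0.047, 0.999, 0.0]
wrist_force: [-0.3, 0.9, -0.5]
opening: 0.999
```

Call:
servo_tool:
  plan:
    - [[0.029,-0.031,0.004,0.021,1],[0.029,-0.031,0.004,0.021,1],[0.029,-0.031,0.004,0.021,1],[0.029,-0.031,0.004,0.021,1],[0.029,-0.031,0.004,0.021,1],[0.029,-0.031,0.004,0.021,1],[0.029,-0.031,0.004,0.021,1],[0.029,-0.031,0.004,0.021,1]]

```text
time_s: 3.75
eef_pos: [0.6149, 0.0577, 0.3095]
eef_rot: [0.0, -0.036, 0.999, 0.0]
wrist_force: [0.1, 1.5, 0.1]
opening: 1.0
```

Call:
servo_tool:
  plan:
    - [[0,0,0,0,1],[0,0,0,0,1]]

```text
time_s: 3.95
eef_pos: [0.6141, 0.0584, 0.3087]
eef_rot: [-0.001, -0.035, 0.999, 0.0]
wrist_force: [-0.3, 0.1, 0.4]
opening: 0.998
```

Call:
servo_tool:
  plan:
    - [[0.003,-0.0025,-0.02,0,1],[0.003,-0.0025,-0.02,0,1],[0,0,-0.02,0,1],[0,0,-0.02,0,1],[0,0,0,0,1]]

```text
time_s: 4.45
eef_pos: [0.6171, 0.0558, 0.226]
eef_rot: [-0.003, -0.037, 0.999, 0.001]
wrist_force: [0.8, -0.4, -0.4]
opening: 1.0
```

```bash
python3 - <<'E'
from h import *
t=shot('top');s=shot('side')
a=cv2.resize(t['img'][80:220,180:320],(390,390),interpolation=cv2.INTER_CUBIC)
b=cv2.resize(s['img'][70:240,190:360],(390,390),interpolation=cv2.INTER_CUBIC)
cv2.imwrite('pics/c1.png',np.hstack([a,b]))
E
```

```text
(no output)
```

View pics/c1.png

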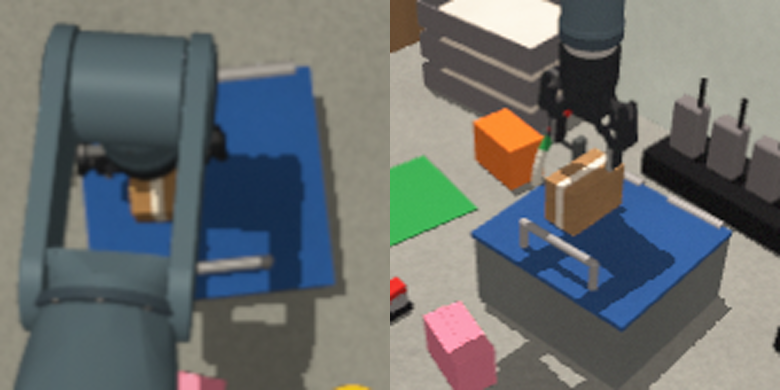

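The gripper straddles the carton (side crop around (590,150)), with a finger on each side. Descending and closing.

Call:
servo_tool:
  plan:
    - [[0.002,-0.001,-0.02,0,1],[0,0,-0.02,0,1],[0,0,-0.015,0,1],[0,0,-0.005,0,1],[0,0,0,0,1]]

```text
time_s: 5.05
eef_pos: [0.6218, 0.0533, 0.1693]
eef_rot: [-0.0, -0.036, 0.999, 0.0]
wrist_force: [-0.5, -0.3, -0.1]
opening: 0.999
```

Call:
servo_tool:
  plan:
    - [[0,0,0,0,-1],[0,0,0,0,-1],[0,0,0,0,-1],[0,0,0,0,-1],[0,0,0,0,-1],[0,0,0,0,-1],[0,0,0,0,-1],[0,0,0,0,-1]]

```text
time_s: 5.85
eef_pos: [0.6228, 0.0533, 0.1709]
eef_rot: [0.001, -0.036, 0.999, 0.0]
wrist_force: [-1.4, 1.4, 6.3]
opening: 0.651
```

Call:
servo_tool:
  plan:
    - [[0,0,0.005,0,-1],[0,0,0.01,0,-1],[0,0,0.02,0,-1],[0,0,0.025,0,-1],[0,0,0.03,0,-1],[0,0,0.03,0,-1],[0,0,0.02,0,-1],[0,0,0,0,-1]]

```text
time_s: 6.65
eef_pos: [0.6235, 0.0529, 0.3136]
eef_rot: [0.003, -0.036, 0.999, -0.001]
wrist_force: [-0.1, -0.4, -2.3]
opening: 0.649
```

```bash
python3 - <<'E'
from h import *
print(get_obs()['wrist_force'],get_obs()['eef_pos'],get_obs()['opening'])
t=shot('top','t2.png');s=shot('side','s2.png')
cv2.imwrite('pics/c2.png',cv2.resize(s['img'][40:240,150:350],(600,600),interpolation=cv2.INTER_CUBIC))
E
```

```text
[-0.12829299 -0.38294081 -2.25924198] [0.623473   0.05288915 0.31360735] 0.6487667297838502
```

View pics/c2.png

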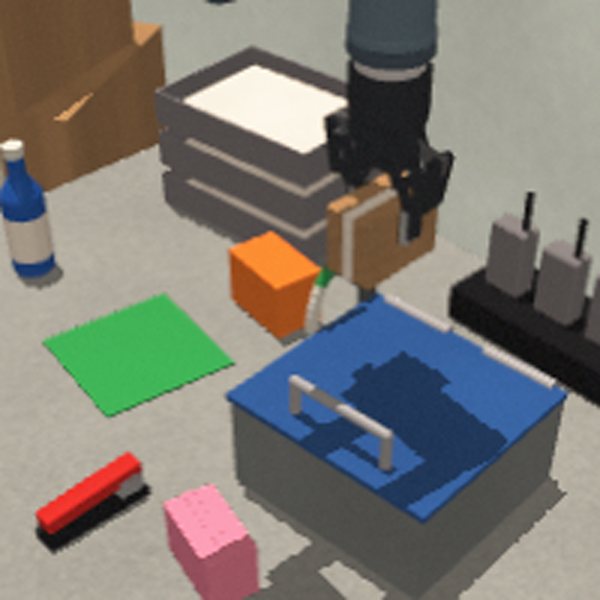

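Call:
servo_tool:
  plan:
    - [[-0.003,0.0125,0,0,-1],[-0.005,0.02,0,0,-1],[-0.007,0.0275,0,0,-1],[-0.007,0.0275,0,0,-1],[-0.007,0.0275,0,0,-1],[-0.007,0.0275,0,0,-1],[-0.007,0.0275,0,0,-1],[-0.007,0.0275,0,0,-1]]

```text
time_s: 7.55
eef_pos: [0.5702, 0.2524, 0.307]
eef_rot: [-0.002, -0.036, 0.999, -0.0]
wrist_force: [0.7, 0.1, -2.5]
opening: 0.653
```

Call:
servo_tool:
  plan:
    - [[-0.007,0.0275,0,0,-1],[-0.007,0.0275,-0.01,0,-1],[-0.007,0.0275,-0.02,0,-1],[-0.007,0.0275,-0.03,0,-1],[-0.005,0.015,-0.03,0,-1],[-0.002,0.0075,-0.03,0,-1],[0,0,-0.02,0,-1],[0,0,-0.01,0,-1]]

```text
time_s: 8.35
eef_pos: [0.5336, 0.383, 0.1544]
eef_rot: [-0.004, -0.037, 0.999, -0.001]
wrist_force: [-0.6, 0.1, -4.0]
opening: 0.651
```

Call:
servo_tool:
  plan:
    - [[0,0,0,0,-1],[0,0,0,0,-1]]

```text
time_s: 8.55
eef_pos: [0.5371, 0.3833, 0.1597]
eef_rot: [0.0, -0.036, 0.999, 0.0]
wrist_force: [0.6, 0.0, -2.3]
opening: 0.65
```

```bash
python3 - <<'E'
from h import *
o=get_obs();print(o['wrist_force'],o['eef_pos'],o['q'])
t=shot('top');s=shot('side')
a=cv2.resize(t['img'][100:240,80:220],(390,390),interpolation=cv2.INTER_CUBIC)
b=cv2.resize(s['img'][70:240,120:290],(390,390),interpolation=cv2.INTER_CUBIC)
cv2.imwrite('pics/c3.png',np.hstack([a,b]))
E
```

```text
[ 0.57307033  0.04101178 -2.26218798] [0.53708558 0.38327069 0.15972939] [ 4.40292002e-01  4.44320748e-01  1.44955191e+00  3.21107157e-05
  1.24732894e+00 -1.20254158e+00]
```

View pics/c3.png

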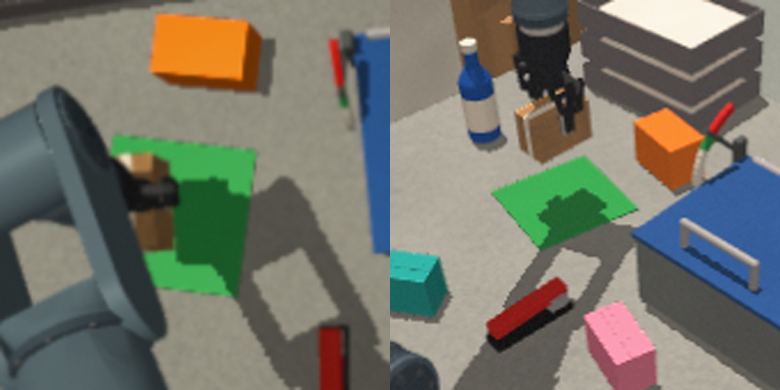

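The carton hangs level over the mat. Lowering.

Call:
servo_tool:
  plan:
    - [[0,0,-0.015,0,-1],[0,0,-0.025,0,-1],[0,0,-0.025,0,-1],[0,0,-0.02,0,-1],[0,0,-0.012,0,-1],[0,0,-0.006,0,-1],[0,0,0,0,-1],[0,0,0,0,-1]]

```text
time_s: 9.45
eef_pos: [0.5377, 0.3835, 0.0574]
eef_rot: [0.001, -0.036, 0.999, 0.0]
wrist_force: [0.3, 1.0, -3.3]
opening: 0.647
```

Call:
servo_tool:
  plan:
    - [[0,0,-0.003,0,-1],[0,0,-0.003,0,-1],[0,0,-0.002,0,-1],[0,0,0,0,-1],[0,0,0,0,-1]]

```text
time_s: 9.95
eef_pos: [0.5369, 0.3831, 0.0483]
eef_rot: [-0.0, -0.036, 0.999, -0.0]
wrist_force: [0.4, 0.3, -2.5]
opening: 0.65
```

Call:
servo_tool:
  plan:
    - [[0,0,-0.002,0,-1],[0,0,0,0,-1],[0,0,0,0,-1]]

```text
time_s: 10.25
eef_pos: [0.5373, 0.3834, 0.0471]
eef_rot: [0.0, -0.036, 0.999, 0.0]
wrist_force: [-2.0, -1.0, 3.6]
opening: 0.652
```

Call:
servo_tool:
  plan:
    - [[0,0,-0.002,0,-1],[0,0,0,0,-1],[0,0,0,0,-1]]

```text
time_s: 10.55
eef_pos: [0.5373, 0.3834, 0.047]
eef_rot: [0.0, -0.036, 0.999, 0.0]
wrist_force: [-8.1, -4.1, 17.9]
opening: 0.651
```

Call:
servo_tool:
  plan:
    - [[0,0,0.002,0,-1],[0,0,0,0,-1],[0,0,0,0,0.5],[0,0,0,0,1],[0,0,0,0,1],[0,0,0,0,1],[0,0,0,0,1],[0,0,0,0,1]]

```text
time_s: 11.35
eef_pos: [0.5369, 0.3831, 0.0462]
eef_rot: [-0.0, -0.036, 0.999, -0.0]
wrist_force: [0.4, -0.5, -0.2]
opening: 0.999
```

Call:
servo_tool:
  plan:
    - [[0,0,0.01,0,1],[0,0,0.02,0,1],[0,0,0.03,0,1],[0,0,0.03,0,1],[0,0,0.03,0,1],[0,0,0.03,0,1],[0,0,0.03,0,1],[0,0,0.03,0,1]]

```text
time_s: 12.15
eef_pos: [0.5368, 0.3831, 0.2586]
eef_rot: [0.0, -0.036, 0.999, 0.0]
wrist_force: [0.9, -0.6, 0.4]
opening: 1.003
```

Call:
servo_tool:
  plan:
    - [[-0.001,-0.027,0.01,-0.11,1],[-0.001,-0.027,0.01,-0.11,1],[-0.001,-0.027,0.01,-0.11,1],[-0.001,-0.027,0.01,-0.11,1],[-0.001,-0.027,0.01,-0.11,1],[-0.002,-0.027,0,-0.11,1],[-0.002,-0.027,0,-0.11,1],[-0.002,-0.027,0,-0.11,1]]

```text
time_s: 12.95
eef_pos: [0.5257, 0.1661, 0.3074]
eef_rot: [0.001, 0.395, 0.919, 0.0]
wrist_force: [-0.5, 0.6, 1.2]
opening: 1.0
```

Call:
servo_tool:
  plan:
    - [[-0.002,-0.027,0,-0.11,1],[-0.002,-0.027,0,-0.11,1],[-0.002,-0.027,0,-0.11,1],[-0.002,-0.027,0,-0.11,1],[-0.002,-0.027,0,-0.11,1],[-0.001,-0.027,0,-0.11,1],[0,-0.005,0,-0.024,1],[0,0,0,0,1]]

```text
time_s: 13.75
eef_pos: [0.5149, -0.0005, 0.3069]
eef_rot: [0.0, 0.679, 0.734, 0.0]
wrist_force: [0.3, 1.0, 0.0]
opening: 1.002
```

```bash
python3 - <<'E'
from h import *
o=get_obs();print(o['wrist_force'],o['eef_pos'],o['eef_rot'],o['q'])
t=shot('top');s=shot('side')
a=cv2.resize(t['img'][90:230,90:310],(440,280),interpolation=cv2.INTER_CUBIC)
b=cv2.resize(s['img'][70:240,150:350],(353,300),interpolation=cv2.INTER_CUBIC)[:280]
cv2.imwrite('pics/c4.png',np.hstack([a,b]))
for p in (t,s):
  for q in trace(p,'carton_center')[:4]:
    ys,xs=np.nonzero(q['mask']);print(q['conf'],xs.mean(),ys.mean(),onz(p,xs.mean(),ys.mean(),.06 if p is t else .039))
E
```

```text
[0.31414505 1.01439864 0.01242661] [ 5.14944580e-01 -4.53978468e-04  3.06944703e-01] [3.04378399e-04 6.78919288e-01 7.34212777e-01 3.23693769e-04] [-2.31848390e-01 -3.35797170e-03  1.68074712e+00  2.65588174e-04
  1.46335500e+00 -3.10093505e-01]
0.69 243.3006012024048 220.70340681362725 [0.38279079 0.04353197 0.06      ]
0.58 148.27089783281733 269.21517027863774 [0.23501327 0.35271856 0.06      ]
0.56 139.6135734072022 175.35180055401662 [0.5379495  0.37661296 0.06      ]
0.28 251.9984894259819 133.30332326283988 [0.66372549 0.00809669 0.06      ]
0.94 220.13898305084746 221.7039548022599 [0.3780649  0.04213076 0.039     ]
0.77 125.94615384615385 192.38351648351647 [0.23193402 0.35618988 0.039     ]
0.66 194.25837988826817 149.26117318435755 [0.53813895 0.38618447 0.039     ]
```

View pics/c4.png

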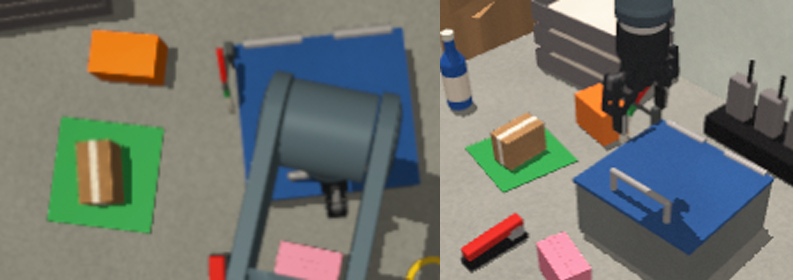

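The carton stands upright and centred on the mat (world about (0.538, 0.38)). Lowering over the bar.

Call:
servo_tool:
  plan:
    - [[0.001,0,-0.025,0,1],[0,0,-0.03,0,1],[0,0,-0.03,0,1],[0,0,-0.025,0,1],[0,0,-0.02,0,1],[0,0,-0.01,0,1],[0,0,-0.004,0,1],[0,0,0,0,1]]

```text
time_s: 14.75
eef_pos: [0.5161, 0.0005, 0.1625]
eef_rot: [0.0, 0.678, 0.735, 0.0]
wrist_force: [-0.6, 0.2, -0.7]
opening: 0.997
```

```bash
python3 - <<'E'
from h import *
o=get_obs();print(o['wrist_force'],o['eef_pos'])
t=shot('top');s=shot('side')
cv2.imwrite('pics/c5.png',cv2.resize(s['img'][100:240,200:350],(750,600)[:2],interpolation=cv2.INTER_CUBIC))
E
```

```text
[-0.62178046  0.22702741 -0.73119827] [5.16104926e-01 5.02048378e-04 1.62475507e-01]
```

View pics/c5.png

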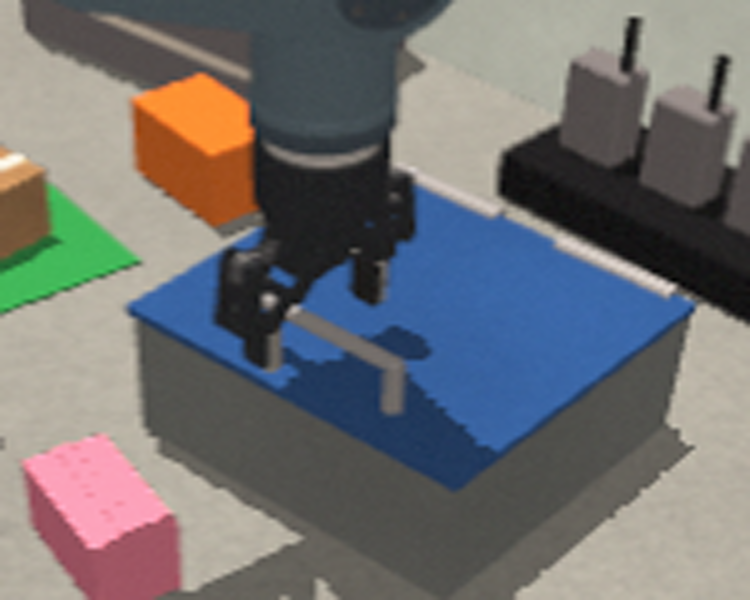

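The jaws straddle the bar. Closing gradually.

Call:
servo_tool:
  plan:
    - [[0,0,0,0,0.3],[0,0,0,0,-0.2],[0,0,0,0,-0.4],[0,0,0,0,-0.6],[0,0,0,0,-0.8],[0,0,0,0,-1],[0,0,0,0,-1],[0,0,0,0,-1]]

```text
time_s: 15.65
eef_pos: [0.5167, 0.0001, 0.1626]
eef_rot: [0.001, 0.679, 0.734, 0.001]
wrist_force: [6.3, 1.1, -2.0]
opening: 0.115
```

Call:
servo_tool:
  plan:
    - [[0,0,0,0,-1],[0,0,0,0,-1],[0,0,0,0,-1]]

```text
time_s: 15.95
eef_pos: [0.5167, 0.0001, 0.1626]
eef_rot: [0.001, 0.679, 0.734, 0.001]
wrist_force: [4.7, 1.2, -1.4]
opening: 0.118
```

```bash
python3 - <<'E'
import numpy as np
r,p0,c=.2195,.2018,np.array([np.cos(.077),np.sin(.077)])
f=lambda t:np.array([*(c*r*(np.cos(p0)-np.cos(p0+t))),r*(np.sin(p0+t)-np.sin(p0))])
th=np.arange(0,.91,.025)
for a in th[1:]: print(round(a,3),(f(a)-f(a-.025)).round(4),f(a).round(4))
E
```

```text
0.025 [0.0012 0.0001 0.0054] [0.0012 0.0001 0.0054]
0.05 [0.0013 0.0001 0.0053] [0.0025 0.0002 0.0107]
0.075 [0.0014 0.0001 0.0053] [0.0039 0.0003 0.016 ]
0.1 [0.0016 0.0001 0.0053] [0.0055 0.0004 0.0212]
0.125 [0.0017 0.0001 0.0052] [0.0071 0.0006 0.0265]
0.15 [0.0018 0.0001 0.0052] [0.009  0.0007 0.0316]
0.175 [0.0019 0.0002 0.0051] [0.0109 0.0008 0.0368]
0.2 [0.0021 0.0002 0.0051] [0.013  0.001  0.0418]
0.225 [0.0022 0.0002 0.005 ] [0.0152 0.0012 0.0469]
0.25 [0.0023 0.0002 0.005 ] [0.0175 0.0014 0.0518]
0.275 [0.0024 0.0002 0.0049] [0.02   0.0015 0.0567]
0.3 [0.0026 0.0002 0.0048] [0.0225 0.0017 0.0616]
0.325 [0.0027 0.0002 0.0048] [0.0252 0.0019 0.0664]
0.35 [0.0028 0.0002 0.0047] [0.028  0.0022 0.0711]
0.375 [0.0029 0.0002 0.0046] [0.031  0.0024 0.0757]
0.4 [0.003  0.0002 0.0046] [0.034  0.0026 0.0803]
0.425 [0.0032 0.0002 0.0045] [0.0372 0.0029 0.0848]
0.45 [0.0033 0.0003 0.0044] [0.0404 0.0031 0.0892]
0.475 [0.0034 0.0003 0.0043] [0.0438 0.0034 0.0935]
0.5 [0.0035 0.0003 0.0042] [0.0473 0.0036 0.0977]
0.525 [0.0036 0.0003 0.0041] [0.0509 0.0039 0.1019]
0.55 [0.0037 0.0003 0.0041] [0.0545 0.0042 0.1059]
0.575 [0.0038 0.0003 0.004 ] [0.0583 0.0045 0.1099]
0.6 [0.0039 0.0003 0.0039] [0.0622 0.0048 0.1137]
0.625 [0.004  0.0003 0.0038] [0.0662 0.0051 0.1175]
0.65 [0.0041 0.0003 0.0037] [0.0703 0.0054 0.1212]
0.675 [0.0042 0.0003 0.0036] [0.0744 0.0057 0.1247]
0.7 [0.0042 0.0003 0.0035] [0.0787 0.0061 0.1282]
0.725 [0.0043 0.0003 0.0033] [0.083  0.0064 0.1315]
0.75 [0.0044 0.0003 0.0032] [0.0874 0.0067 0.1348]
0.775 [0.0045 0.0003 0.0031] [0.0919 0.0071 0.1379]
0.8 [0.0046 0.0004 0.003 ] [0.0965 0.0074 0.1409]
0.825 [0.0046 0.0004 0.0029] [0.1011 0.0078 0.1438]
0.85 [0.0047 0.0004 0.0028] [0.1059 0.0082 0.1466]
0.875 [0.0048 0.0004 0.0027] [0.1106 0.0085 0.1493]
0.9 [0.0048 0.0004 0.0025] [0.1155 0.0089 0.1518]
```

Call:
servo_tool:
  plan:
    - [[0.0017,0.0001,0.0054,0,-1],[0.0018,0.0001,0.0053,0,-1],[0.0014,0.0001,0.0053,0,-1],[0.0016,0.0001,0.0053,0,-1],[0.0017,0.0001,0.0052,0,-1],[0.0018,0.0001,0.0052,0,-1],[0.0019,0.0002,0.0051,0,-1],[0,0,0,0,-1]]

```text
time_s: 16.75
eef_pos: [0.5275, 0.001, 0.1998]
eef_rot: [-0.0, 0.679, 0.735, -0.0]
wrist_force: [-4.5, -0.7, -2.1]
opening: 0.115
```

```bash
python3 - <<'E'
from h import *
o=get_obs();print(o['wrist_force'],o['torque'],o['eef_pos'])
t=shot('top');s=shot('side')
cv2.imwrite('pics/c6.png',cv2.resize(s['img'][100:240,200:350],(750,600)[:2],interpolation=cv2.INTER_CUBIC))
E
```

```text
[-4.49324497 -0.72165548 -2.06268228] [-0.05058396  0.665155   -0.0645484 ] [0.52750014 0.00095336 0.19984239]
```

View pics/c6.png

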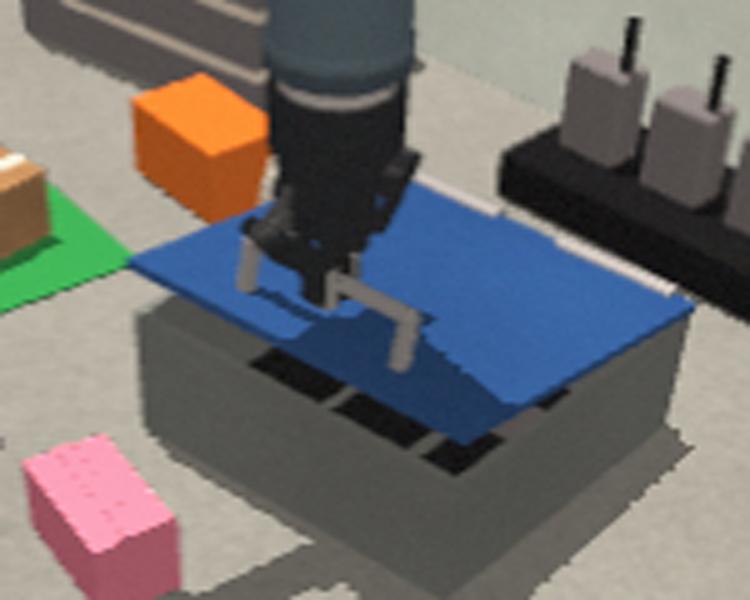

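The hatch is rising with the grip. Continuing along the arc.

Call:
servo_tool:
  plan:
    - [[0.0016,0.0002,0.0051,0,-1],[0.0018,0.0002,0.005,0,-1],[0.0023,0.0002,0.005,0,-1],[0.0024,0.0002,0.0049,0,-1],[0.0026,0.0002,0.0048,0,-1],[0.0027,0.0002,0.0048,0,-1],[0.0028,0.0002,0.0047,0,-1],[0.0029,0.0002,0.0046,0,-1]]

```text
time_s: 17.65
eef_pos: [0.5466, 0.0024, 0.2385]
eef_rot: [-0.0, 0.679, 0.734, -0.001]
wrist_force: [-5.4, -1.8, -1.0]
opening: 0.115
```

Call:
servo_tool:
  plan:
    - [[0.003,0.0002,0.0046,0,-1],[0.0032,0.0002,0.0045,0,-1],[0.0033,0.0003,0.0044,0,-1],[0.0034,0.0003,0.0043,0,-1],[0.0035,0.0003,0.0042,0,-1],[0.0036,0.0003,0.0041,0,-1],[0.0037,0.0003,0.0041,0,-1],[0.0038,0.0003,0.004,0,-1]]

```text
time_s: 18.45
eef_pos: [0.5735, 0.0045, 0.2738]
eef_rot: [-0.001, 0.679, 0.734, -0.001]
wrist_force: [-10.4, -2.4, 8.1]
opening: 0.118
```

```bash
python3 - <<'E'
from h import *
o=get_obs();print(o['wrist_force'],o['torque'],o['eef_pos'])
t=shot('top');s=shot('side')
cv2.imwrite('pics/c7.png',cv2.resize(s['img'][80:220,200:350],(750,600)[:2],interpolation=cv2.INTER_CUBIC))
E
```

```text
[-10.43246765  -2.36281539   8.05568279] [-0.4008611   2.06349158 -0.02367352] [0.57347503 0.00445629 0.273794  ]
```

View pics/c7.png

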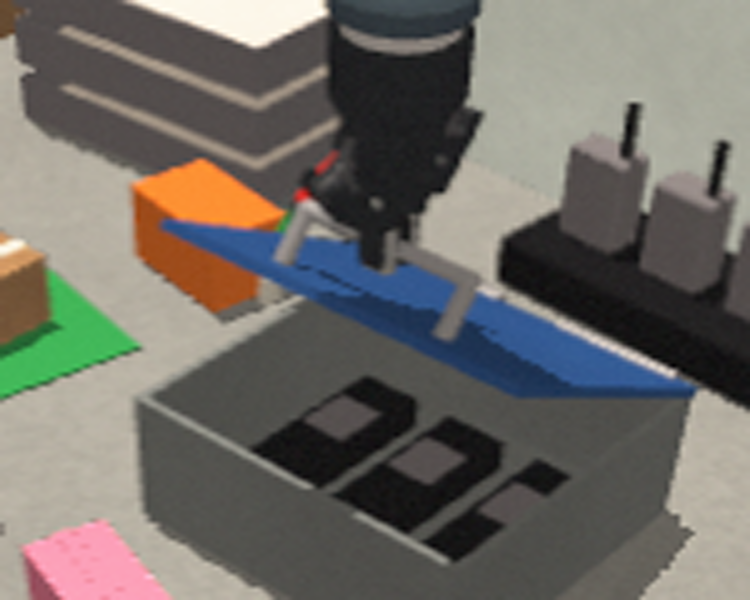

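Call:
servo_tool:
  plan:
    - [[0.0034,0.0003,0.0044,0,-1],[0.0035,0.0003,0.0043,0,-1],[0.0037,0.0003,0.004,0,-1],[0.0042,0.0003,0.0036,0,-1],[0.0042,0.0003,0.0035,0,-1],[0.0043,0.0003,0.0033,0,-1],[0.0044,0.0003,0.0032,0,-1],[0,0,0,0,-1]]

```text
time_s: 19.35
eef_pos: [0.6028, 0.0066, 0.3003]
eef_rot: [0.001, 0.679, 0.734, 0.0]
wrist_force: [-6.0, -3.2, 5.8]
opening: 0.113
```

Call:
servo_tool:
  plan:
    - [[0.0043,0.0003,0.0033,0,-1],[0.0044,0.0004,0.0032,0,-1],[0.0046,0.0004,0.0029,0,-1],[0.0047,0.0004,0.0028,0,-1],[0.0048,0.0004,0.0027,0,-1],[0,0,0,0,-1],[0,0,0,0,-1],[0,0,0,0,-1]]

```text
time_s: 20.15
eef_pos: [0.6257, 0.0084, 0.3157]
eef_rot: [0.001, 0.679, 0.734, 0.001]
wrist_force: [-5.5, -3.5, 7.7]
opening: 0.111
```

```bash
python3 - <<'E'
from h import *
o=get_obs();print(o['wrist_force'],o['torque'],o['eef_pos'])
t=shot('top');s=shot('side')
cv2.imwrite('pics/c8s.png',cv2.resize(s['img'][80:220,200:350],(750,600)[:2],interpolation=cv2.INTER_CUBIC))
cv2.imwrite('pics/c8t.png',cv2.resize(t['img'][80:220,180:330],(750,600)[:2],interpolation=cv2.INTER_CUBIC))
E
```

```text
[-5.51519921 -3.46412804  7.69990094] [-0.50242585  1.04530623 -0.05047004] [0.62572466 0.00839226 0.31568896]
```

View pics/c8s.png

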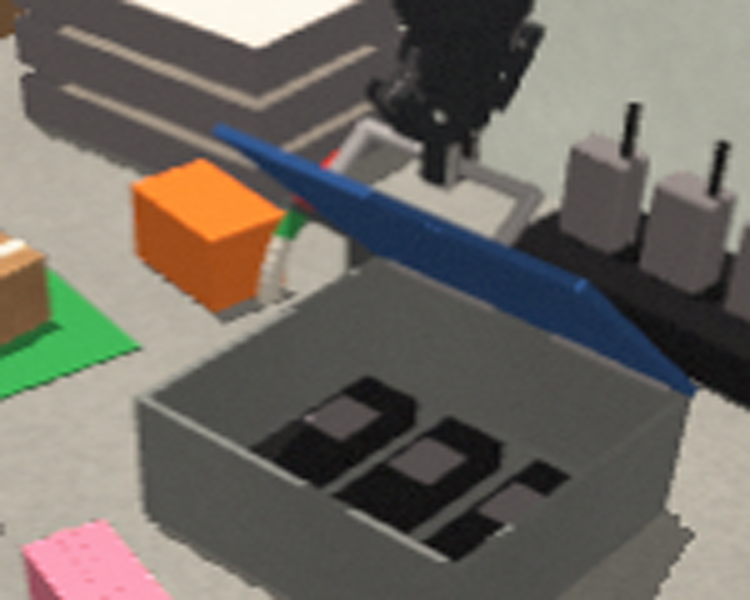

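View pics/c8t.png

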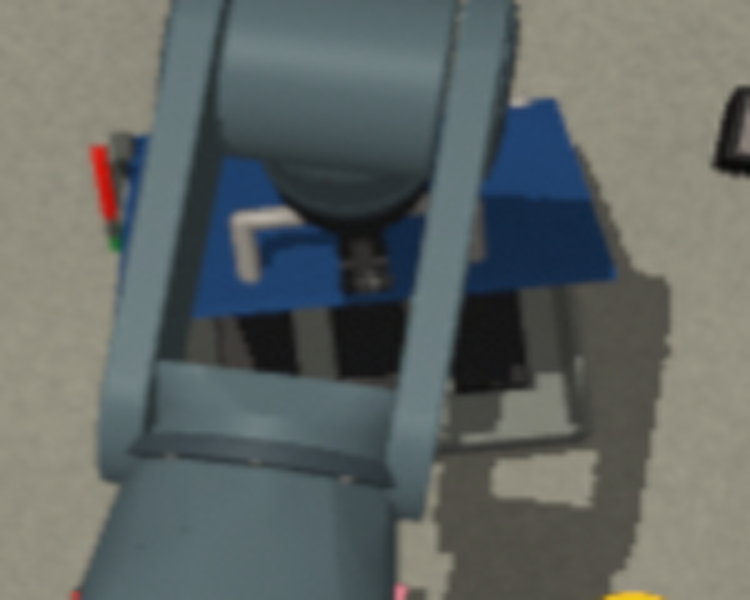

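```bash
cat >> h.py <<'E'
def corner(th,y,x=-.245,z=0,H=(.730,.0165,.124),yaw=.077):
    a=np.cos(th)*x+np.sin(th)*z; b=-np.sin(th)*x+np.cos(th)*z
    c,s=np.cos(yaw),np.sin(yaw)
    return np.array([H[0]+c*a-s*y,H[1]+s*a+c*y,H[2]+b])
E
python3 - <<'E'
from h import *
s=shot('side');t=shot('top')
R=np.array([200+585/5,80+290/4.286]);L=np.array([200+218/5,80+128/4.286]);T=np.array([180+615/5,80+280/4.286])
for th in np.arange(.75,1,.03):
    print(round(th,2),(proj(s,corner(th,-.132))-R).round(1),(proj(s,corner(th,.132))-L).round(1),(proj(t,corner(th,-.132))-T).round(1))
E
```

```text
0.75 [-6.  9.] [-5.8  8.7] [-0.   7.8]
0.78 [-4.6  6.5] [-4.6  6.5] [-0.   5.6]
0.81 [-3.2  4. ] [-3.4  4.3] [-0.1  3.3]
0.84 [-1.8  1.5] [-2.2  2.1] [-0.1  1. ]
0.87 [-0.3 -0.9] [-0.9 -0.1] [-0.1 -1.4]
0.9 [ 1.1 -3.3] [ 0.4 -2.2] [-0.2 -3.8]
0.93 [ 2.6 -5.7] [ 1.8 -4.3] [-0.3 -6.3]
0.96 [ 4.1 -8. ] [ 3.2 -6.4] [-0.4 -8.9]
0.99 [  5.7 -10.3] [ 4.6 -8.4] [ -0.5 -11.5]
```

Call:
servo_tool:
  plan:
    - [[-0.0024,-0.0002,-0.0013,0,-1],[-0.0024,-0.0002,-0.0013,0,-1],[-0.0047,-0.0004,-0.0027,0,-1],[-0.0046,-0.0004,-0.0028,0,-1],[-0.0046,-0.0004,-0.0029,0,-1],[-0.0045,-0.0003,-0.003,0,-1],[-0.0044,-0.0003,-0.0031,0,-1],[-0.0044,-0.0003,-0.0032,0,-1]]

```text
time_s: 21.15
eef_pos: [0.5939, 0.006, 0.2938]
eef_rot: [0.001, 0.679, 0.734, 0.001]
wrist_force: [0.4, -3.9, 0.7]
opening: 0.11
```

Call:
servo_tool:
  plan:
    - [[-0.0022,-0.0002,-0.0017,0,-1],[-0.0022,-0.0001,-0.0017,0,-1],[0,0,0,0,-1],[0,0,0,0,-1],[0,0,0,0,-1]]

```text
time_s: 21.65
eef_pos: [0.5888, 0.0056, 0.2895]
eef_rot: [0.0, 0.679, 0.734, -0.0]
wrist_force: [2.1, -3.9, -0.5]
opening: 0.111
```

```bash
python3 - <<'E'
from h import *
o=get_obs();print(o['wrist_force'],o['torque'],o['eef_pos'])
t=shot('top');s=shot('side')
cv2.imwrite('pics/c9s.png',cv2.resize(s['img'][80:220,200:350],(750,600)[:2],interpolation=cv2.INTER_CUBIC))
cv2.imwrite('pics/c9.png',s['img'])
E
```

```text
[ 2.07109769 -3.89422807 -0.46924179] [-0.75363556 -0.65152879 -0.02941331] [0.58879471 0.00561353 0.28950653]
```

View pics/c9s.png

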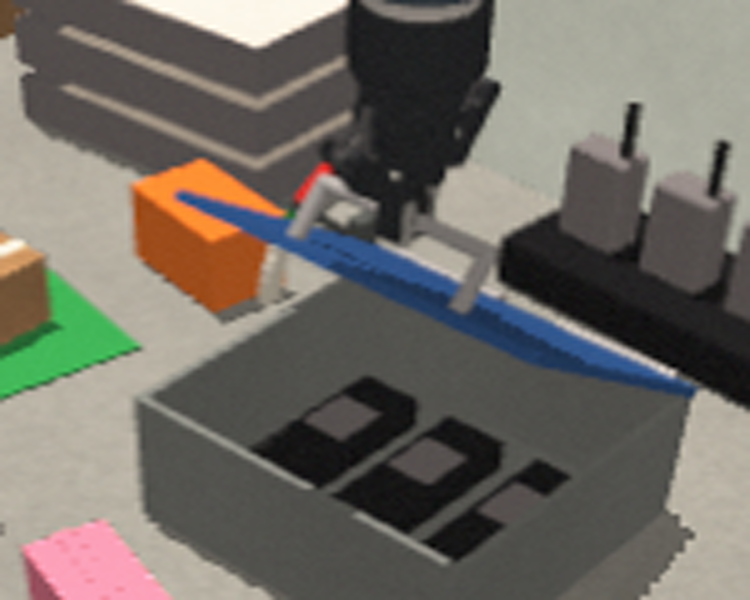

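View pics/c9.png

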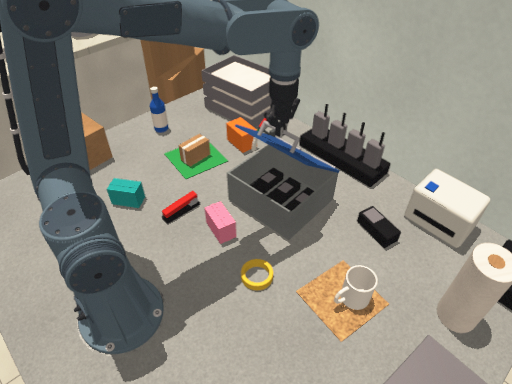

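```bash
python3 - <<'E'
from h import *
s=shot('side')
R=np.array([200+532/5,80+360/4.286]);L=np.array([200+178/5,80+195/4.286])
for th in np.arange(.54,.8,.03):
    print(round(th,2),(proj(s,corner(th,-.132))-R).round(1),(proj(s,corner(th,.132))-L).round(1))
o=get_obs();print(np.arctan2(o['eef_pos'][2]+.005-.124,(.730-o['eef_pos'][0])/np.cos(.077))-.2018, o['dq'].round(4))
E
```

```text
0.54 [-3.9 10.3] [-4.7  9.1]
0.57 [-2.8  7.8] [-3.8  6.8]
0.6 [-1.7  5.3] [-2.9  4.5]
0.63 [-0.5  2.7] [-2.   2.2]
0.66 [0.7 0.2] [-1.  -0.1]
0.69 [ 2.  -2.3] [ 0.  -2.4]
0.72 [ 3.3 -4.8] [ 1.1 -4.6]
0.75 [ 4.6 -7.4] [ 2.2 -6.9]
0.78 [ 6.  -9.9] [ 3.4 -9.1]
0.6759467199832154 [ 0.0014 -0.0002  0.0003  0.0007  0.0028  0.0009]
```

```bash
python3 -c "
from bench import *
print(hand_in())"
```

```text
the job is handed in; nothing more can be done
None
```

I moved the carton onto the green mat, raised the hatch past its balance point, and eased it back into the green band. I handed the job in at about 22 s with the gripper still holding the bar; the hand-in gives no verdict.

- **Carton:** It stands upright and let go, with its centre at about (0.538, 0.38) m. The mat's centre is at about (0.537, 0.383) m.
- **Peak:** The hatch reached about 0.86 rad by the picture fit and 0.88 rad by the arm's pose, and I held it there gripped for about 0.3 s. Both are above the required 0.82.
- **Final hold:** The hatch is at about 0.66 rad by the picture fit and 0.68 rad by the arm's pose, inside the 0.55 to 0.75 band. The arm was still, and the jaw opening matched the bar.
- **Forces:** Near the top of the arc, the hatch pushed back at up to about 13 N because my path was slightly tight. This eased after I corrected it. A sideways force of about 4 N on the gripper remained at the end.
- **Bystanders:** All looked unmoved in the last side view, but I did not measure them.
- **Failed checks:** In one early top view the network returned the tape as the green mat. I ignored that and used the matching earlier results.

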